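# Find the high spot of a coil-winder arbor with a dial indicator

### The arm

A 7-joint arm with a two-finger parallel gripper is mounted at the origin on a cart in front of the work surface, level with it; the furniture and walls round the work are solid. World frame = base frame: x ahead of the robot, y to its left, z up, the work surface at z = 0. Lengths are in m, angles in rad, forces in N, time in s.
With the tool pointing down it reaches from about 0.425 to 0.925 m from the base axis. Payload 6.8 kg.
Tool frame: the origin (TCP) lies at the very end of the fingers, on their centre line; the grasp point (between the pads) lies 19 mm behind it; z points along the fingers, y is the line along which they close (so a half turn about z gives the same grasp; the last joint's range is limited). The gripper opens to 85 mm and grips with 20 to 120 N. Pads are 22 mm wide; open, the fingers measure 114 mm over their backs; the gripper's body (76 mm by 85 mm) begins 54 mm behind the grasp point. The pads swing forward as they close: fully open they stand 13 mm farther back than shut.
Start: joints at [-1.374, 0.477, 0.022, 1.555, -0.011, 1.109, -0.083], TCP at [0.203, 0.644, 0.231] pointing down, gripper open.
Joint ranges: [-2.96, 2.96], [-0.34, 2.1], [-1.41, 1.46], [0.24, 2.44], [-1.37, 4.51], [0.17, 1.92], [-2.96, 2.96]. Speed limits (rad/s): [2.39, 2.39, 3.14, 3.14, 3.14, 3.14, 3.14].

### API

Orientations are given as a unit quaternion [w, x, y, z].
In Python, from station import get_obs, read_camera, hand_in gives the robot as it stands.
- The arm moves only by the tool arm_command, never from a script. Its argument "commands" is one flat list of numbers, 7 for each row, row after row: the shift along the tool's x, y, z in m, then the turn, a rotation vector about the tool's x, y, z in degrees, then the opening, from 0 (shut) to 1 (fully open). In form: [tx, ty, tz, rx, ry, rz, fingers, tx, ty, tz, rx, ry, rz, fingers, ...]. A call has 1 to 8 rows; each row is the pose to reach, as a shift and turn from the pose commanded when the call began, along the tool's axes at that moment; what a row does not reach only later rows make up. A row lasts 1/10 s, in which the tool goes at most 50 mm and 8.59 degrees, less where a joint would pass 70% of its speed; a pose out of reach is approached as far as the arm can. A call with a gripper value outside its range is refused whole. The fingers move at their own pace and stop on an object; "force" is the grip in N (left out, the last holds). Time passes only in rows, so rows that repeat a pose let the fingers close. It gives the time, the measured TCP pose, the force, the opening and the grip force at its end, in the units of the state.
- get_obs(): the state, without advancing time (a new reading comes with each control period).
- read_camera(name): name is "scene" or "top" or "wrist"; returns a dict with "img" (384x512x3 uint8, red, green, blue), "camera_matrix" (3x3 intrinsics, pixels), "pose" (4x4, takes a point from camera to world coordinates). Camera axes: x right, y down, z forward; pixel columns grow to the right and rows downward; lengths in m; the calibration is good to about 2 mm. A picture is of the moment at which its call begins. There is no depth.
- hand_in(): hands the job in; it is judged then, once.
The state is a dict: "t": time; "q": joint angles; "joint_vel": joint speeds; "joint_torque": joint torques, N m; "eef_pos": TCP position; "tool_rot": TCP orientation; "contact_force": force on the tool from outside, world axes, zero at the start; "torque": the same for the moment, N m; "gripper_width": opening from 0.0 (shut) to 1.0 (fully open); "grasp_force": force on a finger pad.
Only numpy, scipy, OpenCV 4.12 (cv2) and the standard library are available. Lean on these libraries where they do the work, as an engineer would, in place of code of your own. Each camera call takes 0.05 s, during which the arm holds its last target. There are 200 camera calls.

### The job

The drum of the coil-winder arbor lying in the V-blocks runs out of true. Lower the dial indicator onto the drum until its needle has swung half a turn and points straight down, then turn the arbor by its crank handle, find the spot where the drum stands highest under the plunger, and leave the arbor lying there in both V-blocks with the plunger resting on that spot, so that it can be marked. Turn it gently, so that the arbor stays seated in both V-blocks all the time and is not forced into them, never drive the plunger to the end of its travel, and leave the other things where they are.

Things in the scene. Friction and masses are not known exactly. Their poses are not given: they have to be found in the camera images.
- stand: Grey runout bench, fixed. Origin on the bench top under the middle of the arbor; x away from the robot, y along the arbor away from the crank, z up. Base plate 155 x 156 mm, 17 mm high (x -45 to 110 mm). Two steel 90-degree V-blocks, 14 mm thick, at y = -55 and +55 mm, tops 79 mm high. Column 22 mm thick at x = 85 mm, 219 mm high.
- v_axis (a point): Point fixed to the stand, 70 mm above its origin: on the axis of an arbor that lies fully down in both V-blocks (axis along the stand's y).
- arbor: Loose arbor, about 0.87 kg, in the V-blocks: steel shaft 12 mm thick, 154 mm long, two collars (2 mm end play), a handwheel 54 mm in diameter (y = -75 to -66 mm), a drum in the middle. Origin on the shaft axis mid drum; y along the shaft away from the crank. Oiled: turns easily, stays where it is left. About 4 N up or sideways on the handle unseats it, 10 N down tips it.
- drum_mid (a point): Middle of the shaft inside the drum (same point as the arbor's origin). The plain drum is 44 mm in diameter and 40 mm long and sits 2.5 mm off the shaft's centre, to a side that differs from start to start and is not marked, so the plunger rises and falls by 5 mm in one turn of the arbor.
- crank_grip (a point): Middle of the crank handle, a black sleeve 12 mm thick and 32 mm long, parallel to the shaft, that sticks out of the handwheel (arbor y = -110 to -78 mm), 20 mm off the shaft axis; 0.5 rad from upright towards the robot at the start. It spins freely on its pin: fingers that pinch it from above, fore and aft, can carry it right round without tilting.
- knob_grip (a point): Grip point of the black upright knob (20 mm in diameter, 34 mm tall) on the indicator's arm, 45 mm behind the plunger: 12 mm below the knob's top, 22 mm above the arm, which is 14 mm wide. The carriage slides straight down the column (45 mm of travel) and stays by friction: about 4 N moves it down (plus the plunger's load), 12 N up.
- plunger_tip (a point): Lowest point of the indicator's plunger, a 6 mm ball pointing straight down at the middle of the drum, above v_axis. Sprung: 0.5 N at first touch, 1.1 N at the end of its 14 mm of travel. At the start it hangs 10 to 27 mm clear of the drum.
- needle (a joint): Needle of the dial, rad: 0 = straight up, plunger fully out; grows clockwise as seen from the robot by 0.449 rad for each mm the plunger is pressed in; pi = straight down, half way (7 mm); 2 pi = end of travel (14 mm).
- carriage (a joint): How far the indicator carriage has been lowered, m: 0 = top, 0.045 = bottom.
- loupe: Bystander: black loupe, 36 mm wide, 30 mm high, standing left of the stand.
- marking_pen: Bystander: slim orange pen, 131 mm long, 13 mm thick, lying in front of the stand.
- driver_black: Bystander: slim black screwdriver, 140 mm long, lying left of the stand.

How it is judged:
On the way:
1. the indicator is lowered onto the drum until the needle points about straight down (pi, within 0.5 rad) (value of joint needle between 2.64 and 3.64 rad), for 0.3 s.
At the end, for the whole second after the job is handed in: The plunger rests on the drum (needle past 1.2 rad) with its tip at least 93.8 mm above the bench, about 0.3 mm from the highest it can be (some 25 degrees of arbor turn either side of the high spot); the arbor lies down in both V-blocks (axis within 1 mm, 0.012 rad) and is at rest (z of plunger_tip in the frame of stand above 0.0938 m and value of joint needle above 1.2 rad and z of arbor in the frame of stand between 0.069 and 0.071 m and x of arbor in the frame of stand between -0.001 and 0.001 m and angle between the y axis of arbor and the y axis of stand, either way round below 0.012 rad and linear speed of arbor below 0.01 m/s and angular speed of arbor below 0.05 rad/s); the robot touches nothing.
It fails at once if the plunger is driven to the end of its travel (needle past 6.2 rad) (value of joint needle above 6.2 rad).
It fails at once if the arbor is lifted or tipped out of a V-block (axis 2 mm up, or tilted by 0.015 rad, 1.6 mm between the V-blocks) (z of arbor in the frame of stand above 0.072 m or angle between the y axis of arbor and the y axis of stand, either way round above 0.015 rad).
It fails at once if the arbor is forced into the V-blocks (over 40 N, its own weight included) (contact force between arbor and stand above 40 N).
It fails at once if another thing on the bench is pushed away by more than 15 mm (distance of any of loupe, marking_pen, driver_black from where it was at the start of the episode above 0.015 m).
It also fails if it takes over 67 s, if anything falls off the work surface, if the arm or the gripper's body presses on something with over 40 N, if the wrist force passes 120 N, or if a joint passes its speed limit or range.

## Working session

There is one attempt and no reset: what is moved stays moved. The work goes in short steps, Python scripts to look and compute and a tool call to move; the robot and the scene stay as the last step left them, time stands still between calls to the robot, and variables do not carry over. Pictures are saved under pics/ and viewed, at most 10 in all, crops included, and the job is handed in when it is done.

Besides the shell and the picture viewer there is one more tool, called after ">>>" as name(argument=value, ...) on one line, values as JSON. arm_command: Moves the arm, as the interface text tells. Its arguments: {"type":"object","properties":{"commands":{"type":"array","items":{"type":"number"}},"force":{"type":"number"}},"required":["commands"]}

```bash
mkdir -p pics; cat > h.py <<'E'
import numpy as np,cv2
from station import get_obs,read_camera,hand_in
def snap(n,f,crop=None,s=1):
    c=read_camera(n);im=c["img"][:,:,::-1]
    np.savez(f"pics/{f}.npz",K=c["camera_matrix"],T=c["pose"],img=im)
    if crop: x0,y0,x1,y1=crop; im=im[y0:y1,x0:x1]
    im=cv2.resize(im,None,fx=s,fy=s,interpolation=cv2.INTER_CUBIC)
    cv2.imwrite(f"pics/{f}.png",im); return c
def proj(c,p):
    T=np.linalg.inv(c["T"] if "T" in c else c["pose"]);K=c["K"] if "K" in c else c["camera_matrix"]
    q=(T[:3,:3]@np.asarray(p,float).reshape(-1,3).T).T+T[:3,3]
    u=(K@q.T).T;return u[:,:2]/u[:,2:]
def ray(c,px):
    T=c["T"];d=T[:3,:3]@np.linalg.inv(c["K"])@[px[0],px[1],1];return T[:3,3],d
def atz(c,px,z):
    o,d=ray(c,px);return o+d*(z-o[2])/d[2]
E
python3 - <<'E'
from h import *
a=snap("scene","s0",s=1.5);b=snap("top","t0",s=1.5)
np.set_printoptions(precision=3,suppress=True)
print(a["pose"],a["camera_matrix"],b["pose"],b["camera_matrix"]);o=get_obs();print(o)
E
```

```text
[[-0.826 -0.441  0.351  0.21 ]
 [-0.563  0.626 -0.539  0.492]
 [ 0.017 -0.643 -0.766  0.823]
 [ 0.     0.     0.     1.   ]] [[488.957   0.    254.573]
 [  0.    488.957 192.207]
 [  0.      0.      1.   ]] [[-0.076 -0.973  0.218  0.299]
 [-0.997  0.074 -0.017  0.048]
 [ 0.001 -0.219 -0.976  1.16 ]
 [ 0.     0.     0.     1.   ]] [[464.16    0.    255.352]
 [  0.    464.16  185.955]
 [  0.      0.      1.   ]]
{'t': 0.1, 'q': array([-1.374,  0.478,  0.022,  1.556, -0.012,  1.109, -0.083]), 'joint_vel': array([-0.001, -0.001, -0.001, -0.002,  0.001, -0.001, -0.   ]), 'joint_torque': array([  0.004, -59.776,   1.614, -28.196,   0.013,   0.005,   0.   ]), 'eef_pos': array([0.202, 0.643, 0.23 ]), 'tool_rot': array([-0.   ,  0.152,  0.988, -0.001]), 'contact_force': array([-0.056,  0.068,  0.02 ]), 'torque': array([ 0.049, -0.024,  0.022]), 'grasp_force': 0.0, 'gripper_width': 0.9993445483464067}
```

View pics/s0.png

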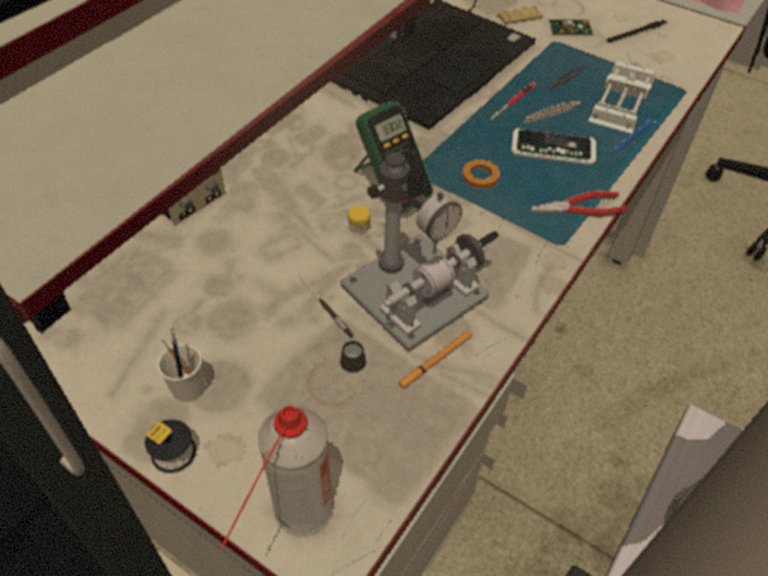

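View pics/t0.png

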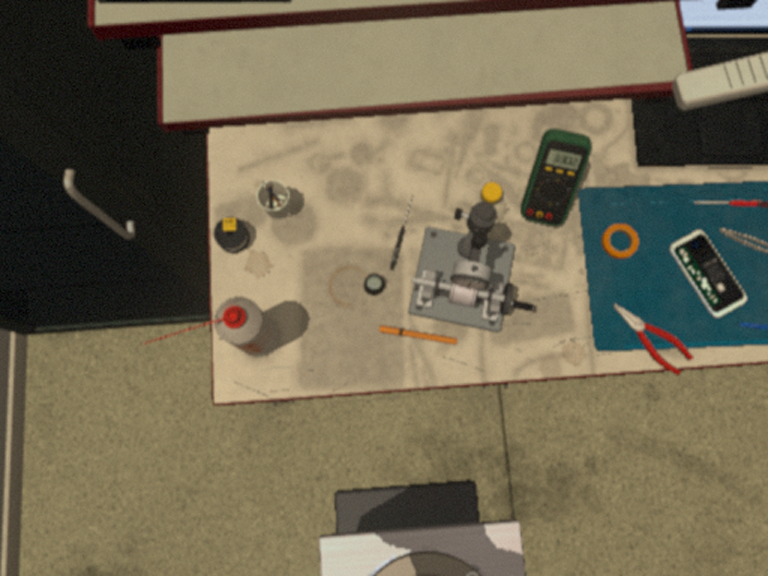

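The scene view shows the stand with its dial at about (440,270) in the 1.5x picture, the crank to the far right, and the pen in front of it. The top view shows the stand at about (465,280), the crank handle at (520,303) and the column at (480,215). The arm is out of view. Next I'll enlarge both.

```bash
python3 - <<'E'
from h import *
t=np.load("pics/t0.npz")["img"][125:235,255:375];s=np.load("pics/s0.npz")["img"][90:240,215:345]
a=cv2.resize(t,None,fx=5,fy=5,interpolation=cv2.INTER_CUBIC)
cv2.imwrite("pics/t0c.png",a)
cv2.imwrite("pics/s0c.png",cv2.resize(s,None,fx=4,fy=4,interpolation=cv2.INTER_CUBIC))
E
```

```text
(no output)
```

View pics/t0c.png

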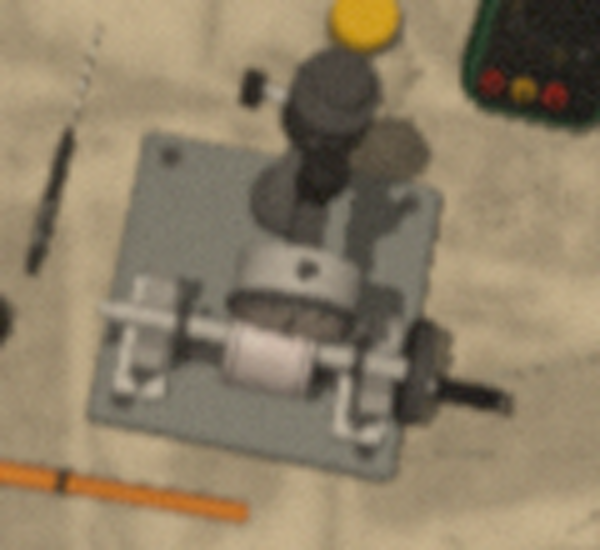

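View pics/s0c.png

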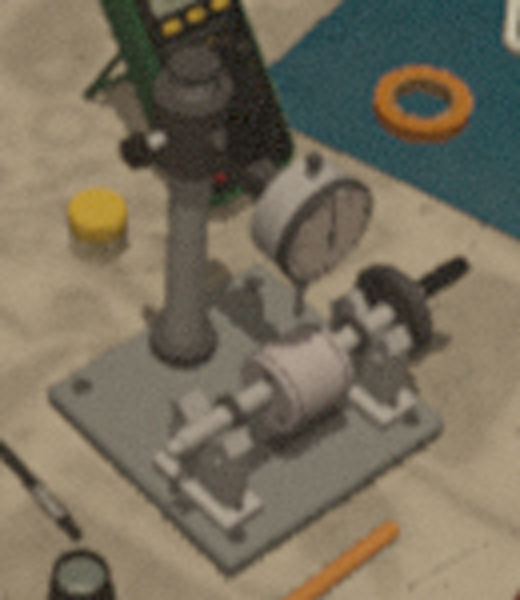

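The enlargements show the plate corners (z = 17 mm):

| Corner | Top crop | Scene crop |
|---|---|---|
| Far-left | (147,133) | (50,393) |
| Far-right | (440,190) | – |
| Near-right | (392,480) | (442,428) |
| Near-left | (90,415) | (230,572) |

The crank handle runs from (440,387) to (508,403) in the top crop. The knob is the black blob at about (325,165) in the top crop and (262,178) in the scene crop.

```bash
python3 - <<'E'
from h import *
from scipy.optimize import least_squares
np.set_printoptions(precision=4,suppress=True)
t=dict(np.load("pics/t0.npz"));s=dict(np.load("pics/s0.npz"))
T=lambda u,v:np.array([255+u/5-.4,125+v/5-.4]);S=lambda u,v:np.array([215+u/4-.4,90+v/4-.4])
C=np.array([[.110,.078],[.110,-.078],[-.045,-.078],[-.045,.078]])
mt=np.array([T(147,133),T(440,190),T(392,480),T(90,415)]);ms=np.array([S(50,393),S(442,428),S(230,572)])
def w(p,X):
    c,q=np.cos(p[2]),np.sin(p[2]);X=np.atleast_2d(X)
    return np.c_[p[0]+c*X[:,0]-q*X[:,1],p[1]+q*X[:,0]+c*X[:,1],X[:,2]]
Cz=np.c_[C,np.full(4,.017)]
f=lambda p:np.r_[(proj(t,w(p,Cz))-mt).ravel(),(proj(s,w(p,Cz[[0,2,3]]))-ms).ravel()]
for ff in (f,lambda p:f(p)[:8],lambda p:f(p)[8:]):
    r=least_squares(ff,[.4,-.1,0]);print(r.x,r.fun)
p=least_squares(f,[.4,-.1,0]).x;np.save("p.npy",p)
a=.5;g=[-.02*np.sin(a),-.094,.07+.02*np.cos(a)]
print("grip",w(p,g),((proj(t,w(p,g))-[255,125])*5),((proj(s,w(p,g))-[215,90])*4))
for z in (.17,.19,.21,.23):
    k=[.045,0,z];print("knob",z,w(p,k),((proj(t,w(p,k))-[255,125])*5),((proj(s,w(p,k))-[215,90])*4))
k=[.085,0,.219];print("col",w(p,k),((proj(t,w(p,k))-[255,125])*5),((proj(s,w(p,k))-[215,90])*4))
for z in (.095,.105,.115,.125):print("tip",z,((proj(s,w(p,[0,0,z]))-[215,90])*4))
E
```

```text
[ 0.5133 -0.0952 -0.2821] [-0.7017 -0.3987  0.7101  0.1892  0.0859  1.2192 -1.1865  1.5379 -2.1189
 -1.1111  1.4656 -1.5692 -0.4336 -0.3153]
[ 0.515  -0.0961 -0.2811] [-0.4592 -1.0217  0.9454 -0.4984  0.3928  0.5039 -0.8728  0.8912]
[ 0.5113 -0.0936 -0.288 ] [-1.7024 -0.5176  1.9896 -0.5017 -0.2765  0.6042]
grip [[ 0.4779 -0.1828  0.0876]] [[461.4325 396.1395]] [[437.5416 278.3154]]
knob 0.17 [[ 0.5565 -0.1078  0.17  ]] [[307.3737 200.4799]] [[241.0221 183.7275]]
knob 0.19 [[ 0.5565 -0.1078  0.19  ]] [[313.3424 188.3528]] [[243.1178 152.9616]]
knob 0.21 [[ 0.5565 -0.1078  0.21  ]] [[319.5475 175.7454]] [[245.2837 121.1651]]
knob 0.23 [[ 0.5565 -0.1078  0.23  ]] [[326.0032 162.6286]] [[247.5233  88.2854]]
col [[ 0.595  -0.1189  0.219 ]] [[338.8696  81.0868]] [[190.7055  62.4214]]
tip 0.095 [[292.5644 341.7384]]
tip 0.105 [[293.9714 328.2814]]
tip 0.115 [[295.4008 314.611 ]]
tip 0.125 [[296.853  300.7218]]
```

>>> arm_command(commands=[0,0,-0.05,0,0,0,1,0,0,-0.1,0,0,0,1,0,0,-0.14,0,0,-1.3,1,-0.03,-0.035,-0.14,0,0,-1.3,1,-0.06,-0.07,-0.14,0,0,-1.3,1,-0.1,-0.105,-0.14,0,0,-1.3,1,-0.135,-0.14,-0.14,0,0,-1.3,1,-0.17,-0.175,-0.14,0,0,-1.3,1])

```text
t: 0.9
eef_pos: [0.3118, 0.4257, 0.3709]
tool_rot: [-0.0, 0.141, 0.99, -0.0]
contact_force: [1.6, 0.4, -0.6]
gripper_width: 1.001
grasp_force: 0.0
```

>>> arm_command(commands=[-0.033,-0.038,0,0,0,0,1,-0.066,-0.075,0,0,0,0,1,-0.1,-0.113,0,0,0,0,1,-0.133,-0.15,0,0,0,0,1,-0.166,-0.188,0,0,0,0,1,-0.2,-0.225,0,0,0,0,1,-0.23,-0.26,0,0,0,0,1,-0.265,-0.3,0,0,0,0,1])

```text
t: 1.7
eef_pos: [0.481, 0.067, 0.3712]
tool_rot: [-0.0, 0.14, 0.99, 0.0]
contact_force: [0.1, 1.1, -0.9]
gripper_width: 0.997
grasp_force: 0.0
```

>>> arm_command(commands=[-0.03,-0.035,0,0,0,0,1,-0.06,-0.07,0,0,0,0,1,-0.09,-0.11,0,0,0,0,1,-0.11,-0.145,0.02,0,0,0,1,-0.11,-0.145,0.05,0,0,0,1,-0.11,-0.145,0.05,0,0,0,1])

```text
t: 2.3
eef_pos: [0.5437, -0.1018, 0.3176]
tool_rot: [-0.004, 0.142, 0.99, -0.001]
contact_force: [-0.7, 1.1, 0.1]
gripper_width: 0.998
grasp_force: 0.0
```

```bash
python3 - <<'E'
from h import *
np.set_printoptions(precision=4,suppress=True)
c=snap("wrist","w1",s=1.5);o=get_obs();print(o["eef_pos"],o["tool_rot"],o["t"]);print(c["pose"])
p=np.load("p.npy");cc,q=np.cos(p[2]),np.sin(p[2])
W=lambda x,y,z:[p[0]+cc*x-q*y,p[1]+q*x+cc*y,z]
for z in (.16,.18,.2,.22):print(z,proj(c,W(.045,0,z))*1.5)
print(proj(c,W(.085,0,.219))*1.5)
E
```

```text
[ 0.5449 -0.1007  0.3197] [-0.0023  0.1408  0.99   -0.0002] 2.35
[[ 0.2816  0.9249  0.2556  0.4772]
 [ 0.9595 -0.2706 -0.078  -0.0825]
 [-0.003   0.2672 -0.9636  0.4595]
 [ 0.      0.      0.      1.    ]]
0.16 [[381.0521 284.0161]]
0.18 [[380.8453 293.125 ]]
0.2 [[380.6092 303.5234]]
0.22 [[380.3372 315.506 ]]
[[380.6943 385.8634]]
```

View pics/w1.png

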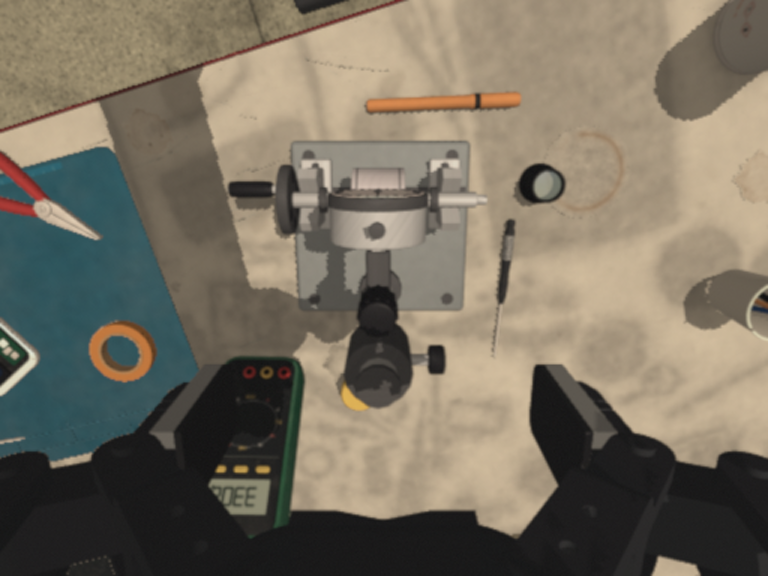

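The wrist view shows the knob at about (378,308), the column top at (378,383), the dial at (377,220) and the crank handle at (250,188). The knob sits squarely between the fingers in y. I'll enlarge the knob.

```bash
python3 - <<'E'
from h import *
w=np.load("pics/w1.npz")["img"][120:280,200:310]
w=np.clip((w/255.)**.6*255,0,255).astype(np.uint8)
cv2.imwrite("pics/w1c.png",cv2.resize(w,None,fx=3.7,fy=3.7,interpolation=cv2.INTER_CUBIC))
c=dict(np.load("pics/w1.npz"));print(c["K"])
p=np.load("p.npy");cc,q=np.cos(p[2]),np.sin(p[2])
W=lambda x,y,z:[p[0]+cc*x-q*y,p[1]+q*x+cc*y,z]
for z in (.17,.19,.2,.21,.22):print(z,[((proj(c,W(x,y,z))-[200,120])*3.7).round()[0] for x,y in((.035,0),(.055,0),(.045,.01),(.045,-.01))])
E
```

```text
[[330.73614417   0.         255.101966  ]
 [  0.         330.73614417 189.19083098]
 [  0.           0.           1.        ]]
0.17 [array([200., 228.]), array([200., 306.]), array([240., 267.]), array([159., 268.])]
0.19 [array([199., 250.]), array([199., 333.]), array([243., 291.]), array([156., 292.])]
0.2 [array([199., 261.]), array([199., 347.]), array([244., 305.]), array([154., 305.])]
0.21 [array([198., 274.]), array([199., 363.]), array([245., 319.]), array([152., 319.])]
0.22 [array([198., 288.]), array([198., 380.]), array([247., 334.]), array([150., 334.])]
```

View pics/w1c.png

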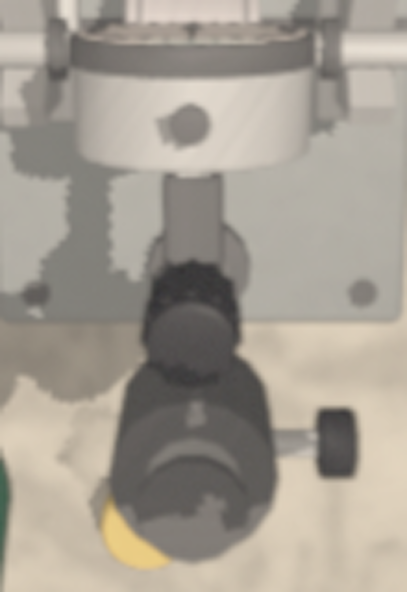

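The crop shows the knob's top face centred at (192,340), about 90 px wide, so its top is at z ≈ 0.215. I'll push the knob down with closed fingers, which puts no side load on it.

>>> arm_command(commands=[-0.01,-0.005,0,0,0,0,0,-0.01,-0.005,0.02,0,0,0,0,-0.01,-0.005,0.04,0,0,0,0,-0.01,-0.005,0.06,0,0,0,0,-0.01,-0.005,0.075,0,0,0,0,-0.01,-0.005,0.085,0,0,0,0,-0.01,-0.005,0.085,0,0,0,0,-0.01,-0.005,0.085,0,0,0,0], force=20)

```text
t: 3.15
eef_pos: [0.5553, -0.1085, 0.2374]
tool_rot: [0.001, 0.14, 0.99, 0.0]
contact_force: [0.8, -1.0, -0.1]
gripper_width: -0.003
grasp_force: 0.0
```

>>> arm_command(commands=[0,0,0.002,0,0,0,0,0,0,0.004,0,0,0,0,0,0,0.006,0,0,0,0,0,0,0.008,0,0,0,0,0,0,0.01,0,0,0,0,0,0,0.01,0,0,0,0])

```text
t: 3.75
eef_pos: [0.5542, -0.1086, 0.226]
tool_rot: [-0.0, 0.141, 0.99, -0.0]
contact_force: [-0.1, 0.3, 0.2]
gripper_width: -0.002
grasp_force: 0.0
```

```bash
python3 - <<'E'
from h import *
c=snap("scene","s1");w=snap("wrist","w2")
s=c["img"][90:240,215:345,::-1];b=w["img"][:,:,::-1]
a=cv2.resize(s,None,fx=2.56,fy=2.56,interpolation=cv2.INTER_CUBIC);b=cv2.resize(b,(460,384))
a=cv2.resize(a,(330,384));cv2.imwrite("pics/m1.png",np.hstack([a,b]));o=get_obs();print(o["eef_pos"],o["contact_force"])
E
```

```text
[ 0.55434977 -0.10870386  0.22622994] [-0.21589576 -0.33117024 -1.24489536]
```

View pics/m1.png

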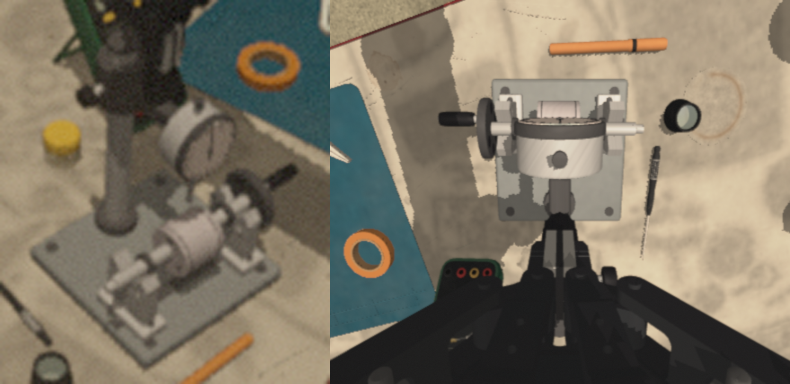

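In the composite, the closed fingers sit over the arm and knob at (560,215) in the wrist half. The dial face at (212,152) in the scene half still shows its needle upright. I'll keep going down and watch the force.

>>> arm_command(commands=[0,0,0.002,0,0,0,0,0,0,0.004,0,0,0,0,0,0,0.006,0,0,0,0,0,0,0.008,0,0,0,0,0,0,0.008,0,0,0,0])

```text
t: 4.35
eef_pos: [0.5546, -0.1087, 0.2183]
tool_rot: [0.0, 0.141, 0.99, 0.0]
contact_force: [0.7, -0.1, 1.4]
gripper_width: 0.001
grasp_force: 0.9
```

>>> arm_command(commands=[0,0,0.002,0,0,0,0,0,0,0.004,0,0,0,0,0,0,0.006,0,0,0,0,0,0,0.006,0,0,0,0])

```text
t: 4.75
eef_pos: [0.5545, -0.1088, 0.2122]
tool_rot: [0.0, 0.141, 0.99, -0.0]
contact_force: [-0.0, 0.1, 1.6]
gripper_width: 0.001
grasp_force: 0.8
```

```bash
python3 - <<'E'
from h import *
c=snap("scene","s2")
p=np.load("p.npy");cc,q=np.cos(p[2]),np.sin(p[2])
W=lambda x,y,z:[p[0]+cc*x-q*y,p[1]+q*x+cc*y,z]
s=c["img"][125:175,270:320,::-1];s0=np.load("pics/s0.npz")["img"][125:175,270:320]
f=lambda s:cv2.resize(s,(390,390),interpolation=cv2.INTER_CUBIC)
cv2.imwrite("pics/m2.png",np.hstack([f(s0),f(s)]));o=get_obs();print(o["eef_pos"],o["contact_force"])
E
```

```text
[ 0.55455911 -0.10869851  0.21219677] [ 0.19958617 -0.10494824  1.55038659]
```

View pics/m2.png

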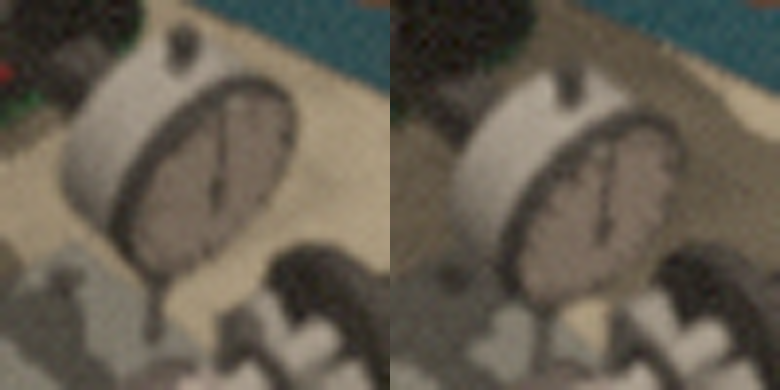

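The left half (start) and right half (now) show the needle still straight up from its hub at about (213,190) and (605,235). The dial has dropped about 13 mm. From here I'll read the needle numerically, with a polar profile over the rectified dial face.

```bash
cat > dial.py <<'E'
from h import *
p=np.load("p.npy");cc,q=np.cos(p[2]),np.sin(p[2])
def W(X):
    X=np.atleast_2d(X);return np.c_[p[0]+cc*X[:,0]-q*X[:,1],p[1]+q*X[:,0]+cc*X[:,1],X[:,2]]
def prof(c,xf,y0,zc,r0=.004,r1=.015):
    th=np.radians(np.arange(0,360,5));r=np.linspace(r0,r1,12)
    R,TH=np.meshgrid(r,th);X=np.c_[np.full(R.size,xf),(y0-R*np.sin(TH)).ravel(),(zc+R*np.cos(TH)).ravel()]
    uv=proj(c,W(X)).astype(np.float32);g=c["img"].astype(np.float32).mean(2)
    v=cv2.remap(g,uv[:,0].reshape(R.shape),uv[:,1].reshape(R.shape),cv2.INTER_LINEAR)
    return np.degrees(th),v
E
python3 - <<'E'
from dial import *
np.set_printoptions(precision=4,suppress=True,linewidth=150)
a=dict(np.load("pics/s0.npz"));b=dict(np.load("pics/s2.npz"))
def onplane(c,px):
    o,d=ray(c,px);n=np.array([-q,cc,0]);P=np.r_[p[:2],0]
    X=o+d*(n@(P-o))/(n@d);D=X-P;return cc*D[0]+q*D[1],D[2]
E=np.array([[120,220],[295,110],[250,80],[150,280],[207,180],[213,190],[222,100]])
for e in E:print(e,onplane(a,[270+e[0]/7.8,125+e[1]/7.8]))
e=[603,235];print(onplane(b,[270+(603-390)/7.8,125+235/7.8]))
g=lambda c:c["img"].astype(np.float32).mean(2)[125:175,270:320]
print(cv2.phaseCorrelate(g(a)[5:35,10:40].copy(),g(b)[5:35,10:40].copy()))
best=cv2.matchTemplate(g(b),g(a)[10:36,15:38].copy(),cv2.TM_CCOEFF_NORMED);print(cv2.minMaxLoc(best))
E
```

```text
[120 220] (np.float64(0.01346155837678891), np.float64(0.14762025644995247))
[295 110] (np.float64(-0.038351107597885695), np.float64(0.22408535792394324))
[250  80] (np.float64(-0.023674535855803487), np.float64(0.22251338648418884))
[150 280] (np.float64(0.0011434503564542787), np.float64(0.13618251959613037))
[207 180] (np.float64(-0.014043105358581907), np.float64(0.1829470446163154))
[213 190] (np.float64(-0.016335396982311498), np.float64(0.18139236406225956))
[222 100] (np.float64(-0.0158099213848511), np.float64(0.21036995158429983))
(np.float64(-0.018058320015156316), np.float64(0.1675177389234347))
((1.347007017818111, 0.12408286094570364), 0.1224064752790663)
(-0.3967747688293457, 0.6603547930717468, (12, 2), (15, 14))
```

```bash
cat >> dial.py <<'E'
def needle(c,zc,xf=-.016,y0=0,verbose=False):
    th,v=prof(c,xf,y0,zc,.006,.022)
    m=v.mean(1);d=np.median(m)-m
    i=int(d.argmax());k=np.arange(i-2,i+3)%len(d);w=np.clip(d[k],0,None)
    return (th[i]+5*(w@np.arange(-2,3))/w.sum()),d.max(),np.sort(d)[-8:].round(),th[np.argsort(d)[-8:]]
def fit(c,zc):
    # search hub position for the strongest single line
    r=[(needle(c,zc+dz,-.016,dy),dy,dz) for dy in np.arange(-.004,.0041,.001) for dz in np.arange(-.004,.0041,.001)]
    return max(r,key=lambda x:x[0][1])
E
python3 - <<'E'
from dial import *
for n,z in(("s0",.181),("s1",.181),("s2",.1675)):
    c=dict(np.load(f"pics/{n}.npz"));print(n,needle(c,z),fit(c,z))
E
```

```text
s0 (np.float64(0.34270181273114), np.float32(17.481476), array([ 4.,  4.,  5.,  6.,  7., 12., 13., 17.], dtype=float32), array([ 15., 185., 180., 350.,  10., 355.,   5.,   0.])) ((np.float64(354.160635141902), np.float32(22.320213), array([ 7.,  7.,  8., 10., 12., 14., 16., 22.], dtype=float32), array([  5., 225., 335., 340., 345.,   0., 350., 355.])), np.float64(-0.002), np.float64(-0.004))
s1 (np.float64(1.291000894042213), np.float32(18.596893), array([ 6.,  6.,  7.,  8.,  9., 11., 15., 19.], dtype=float32), array([170., 175., 185., 180.,  10., 355.,   5.,   0.])) ((np.float64(355.5239189240179), np.float32(21.903877), array([ 8.,  8.,  9.,  9., 11., 14., 17., 22.], dtype=float32), array([190., 175.,   5., 180., 185., 350.,   0., 355.])), np.float64(-0.001), np.float64(0.004))
s2 (np.float64(0.39058077919133716), np.float32(18.939575), array([ 7.,  7.,  8.,  8.,  8., 15., 15., 19.], dtype=float32), array([165., 230., 220.,  10., 225., 355.,   5.,   0.])) ((np.float64(355.8558676183687), np.float32(20.826637), array([ 9.,  9., 10., 11., 11., 12., 16., 21.], dtype=float32), array([225., 240.,   5., 230., 235., 350.,   0., 355.])), np.float64(-0.001), np.float64(-0.004))
```

>>> arm_command(commands=[0,0,0.002,0,0,0,0,0,0,0.004,0,0,0,0,0,0,0.006,0,0,0,0,0,0,0.006,0,0,0,0])

```text
t: 5.2
eef_pos: [0.5546, -0.1087, 0.2062]
tool_rot: [0.0, 0.141, 0.99, -0.0]
contact_force: [1.2, -0.2, 1.9]
gripper_width: 0.001
grasp_force: 0.7
```

```bash
python3 - <<'E'
from dial import *
c=snap("scene","s3");c=dict(np.load("pics/s3.npz"));o=get_obs();print(o["eef_pos"],o["contact_force"])
z=.181-(.226-o["eef_pos"][2]);print(z,needle(c,z),fit(c,z))
E
```

```text
[ 0.55456291 -0.10871908  0.20616224] [-0.11137305 -0.05777251  0.79332875]
0.16116223803726168 (np.float64(1.3211755557597904), np.float32(20.561043), array([ 6.,  6.,  7.,  7.,  9., 12., 16., 21.], dtype=float32), array([225., 240., 230., 235.,  10., 355.,   5.,   0.])) ((np.float64(354.238737996366), np.float32(23.311691), array([ 7.,  7.,  7.,  7.,  9., 13., 15., 23.], dtype=float32), array([240., 235., 340., 230., 345.,   0., 350., 355.])), np.float64(-0.002), np.float64(-0.004))
```

The needle reader works. I'll lower in small steps.

>>> arm_command(commands=[0,0,0.002,0,0,0,0,0,0,0.004,0,0,0,0,0,0,0.005,0,0,0,0,0,0,0.005,0,0,0,0])

```text
t: 5.65
eef_pos: [0.5546, -0.1088, 0.2012]
tool_rot: [0.0, 0.141, 0.99, -0.0]
contact_force: [0.6, -0.8, 3.2]
gripper_width: 0.0
grasp_force: 1.0
```

```bash
cat > m.py <<'E'
from dial import *
import sys
c=snap("scene",sys.argv[1]);c=dict(np.load(f"pics/{sys.argv[1]}.npz"));o=get_obs();print(o["t"],o["eef_pos"].round(4),o["contact_force"].round(1))
z=float(sys.argv[2]) if len(sys.argv)>2 else .181-(.226-o["eef_pos"][2]);n=needle(c,z)
print("zc",z,"deg",n[0],"rad",np.radians(n[0]),n[1:])
E
python3 m.py s4
```

```text
5.7 [ 0.5546 -0.1087  0.2012] [ 1.7 -0.5  1.6]
zc 0.15618952171609757 deg 0.8661023330594911 rad 0.015116337371092654 (np.float32(19.816948), array([ 8.,  8.,  8.,  9., 11., 12., 18., 20.], dtype=float32), array([350., 225., 215., 220.,  10., 355.,   5.,   0.]))
```

>>> arm_command(commands=[0,0,0.002,0,0,0,0,0,0,0.004,0,0,0,0,0,0,0.004,0,0,0,0])

```text
t: 6.0
eef_pos: [0.5546, -0.1087, 0.1972]
tool_rot: [0.0, 0.141, 0.99, -0.0]
contact_force: [1.4, -0.1, 1.7]
gripper_width: 0.002
grasp_force: 1.1
```

```bash
python3 m.py s5
```

```text
6.05 [ 0.5546 -0.1087  0.1972] [ 1.7 -0.6  1.9]
zc 0.15223977552136692 deg 70.27972932268446 rad 1.2266126740912482 (np.float32(9.582054), array([ 5.,  5.,  5.,  7.,  8.,  8.,  9., 10.], dtype=float32), array([ 55., 215.,  85.,  60.,  80.,  65.,  75.,  70.]))
```

>>> arm_command(commands=[0,0,0.002,0,0,0,0,0,0,0.0035,0,0,0,0,0,0,0.0042,0,0,0,0,0,0,0.0042,0,0,0,0])

```text
t: 6.45
eef_pos: [0.5545, -0.1088, 0.1931]
tool_rot: [0.0, 0.141, 0.99, -0.0]
contact_force: [1.5, 0.3, 3.7]
gripper_width: 0.003
grasp_force: 1.8
```

```bash
python3 m.py s6
```

```text
6.5 [ 0.5545 -0.1088  0.1931] [0.7 0.6 4. ]
zc 0.1481454985504486 deg 185.97722370372523 rad 3.2459148873480483 (np.float32(17.255539), array([ 9.,  9., 10., 12., 14., 15., 17., 17.], dtype=float32), array([210.,   0., 205., 200., 195., 180., 190., 185.]))
```

>>> arm_command(commands=[0,0,0,0,0,0,0,0,0,0,0,0,0,0,0,0,-0.02,0,0,0,0,0,0,-0.05,0,0,0,0,0,0,-0.09,0,0,0,0,0,0,-0.1,0,0,0,0,0,0,-0.1,0,0,0,0.4])

```text
t: 7.2
eef_pos: [0.5547, -0.1087, 0.2941]
tool_rot: [0.001, 0.141, 0.99, 0.0]
contact_force: [-0.5, -0.4, -0.1]
gripper_width: 0.153
grasp_force: 0.0
```

```bash
python3 m.py s7 .148; python3 - <<'E'
from dial import *
np.set_printoptions(precision=4,suppress=True)
o=get_obs();print(o["q"],o["eef_pos"])
c=snap("wrist","w3",(90,60,350,270),3)
a=.5
for y in (-.078,-.110):print("handle",(proj(c,W([-.02*np.sin(a),y,.07+.02*np.cos(a)]))-[90,60])*3)
print("wheel top",(proj(c,W([0,-.0705,.097]))-[90,60])*3,"wheel near",(proj(c,W([-.027,-.0705,.07]))-[90,60])*3,"shaft far end",(proj(c,W([0,.077,.07]))-[90,60])*3)
E
```

```text
7.25 [ 0.5539 -0.1084  0.2926] [-0.6  0.3 -0.5]
zc 0.148 deg 185.98245801413816 rad 3.2460062432988255 (np.float32(17.080132), array([ 9.,  9.,  9., 11., 14., 14., 17., 17.], dtype=float32), array([215., 210., 205., 200., 195., 180., 190., 185.]))
[-0.4398  0.271   0.6466  1.783  -0.1783  1.1472  1.5521] [ 0.5539 -0.1084  0.2926]
handle [[272.2783 160.2652]]
handle [[178.4007 160.2928]]
wheel top [[290.3627 191.1387]] wheel near [[301.2384 107.1018]] shaft far end [[714.4629 184.8181]]
```

View pics/w3.png

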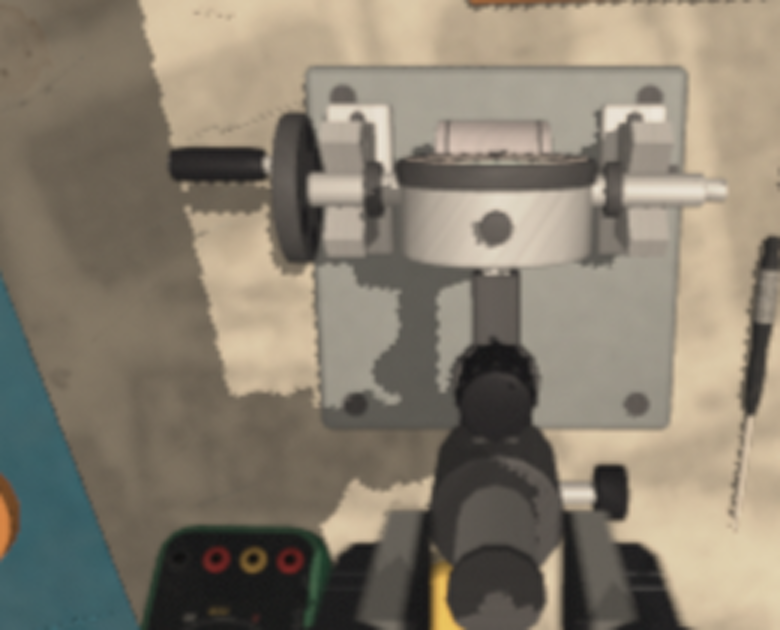

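The wrist crop shows the handle spanning u 171–265 at v 163, where I predicted 178–272 at v 160. So the arbor sits about 2.4 mm towards -y and 1 mm towards +x of my fit. The needle stays at about π after release. Next I'll swing the gripper 90° and go above the handle.

>>> arm_command(commands=[0.008,-0.012,0,0,0,8,0.4,0.016,-0.024,0,0,0,16,0.4,0.024,-0.036,0,0,0,24,0.4,0.03,-0.05,0,0,0,32,0.4,0.036,-0.06,0,0,0,40,0.4,0.042,-0.075,0,0,0,48,0.4,0.05,-0.09,0,0,0,56,0.4,0.052,-0.095,0,0,0,64,0.4])

```text
t: 8.1
eef_pos: [0.4754, -0.1865, 0.2913]
tool_rot: [-0.002, 0.647, 0.762, -0.001]
contact_force: [0.3, -0.3, 0.4]
gripper_width: 0.403
grasp_force: 0.0
```

>>> arm_command(commands=[0,0,0.03,0,0,8,0.4,0,0,0.06,0,0,16,0.4,0,0,0.09,0,0,24,0.4,0,0,0.12,0,0,26,0.4,0,0,0.15,0,0,26,0.4,0,0,0.17,0,0,26,0.4,0,0,0.17,0,0,26,0.4,0,0,0.17,0,0,26,0.4])

```text
t: 8.9
eef_pos: [0.4769, -0.1856, 0.1225]
tool_rot: [-0.001, 0.8, 0.6, -0.001]
contact_force: [-0.2, 0.1, 1.0]
gripper_width: 0.403
grasp_force: 0.0
```

```bash
python3 - <<'E'
from dial import *
np.set_printoptions(precision=4,suppress=True)
o=get_obs();print(o["q"]);from scipy.spatial.transform import Rotation as R
r=R.from_quat(np.roll(o["tool_rot"],-1)).as_matrix();print(r)
st=np.array([cc,q,0]);sy=np.array([-q,cc,0]);d=o["eef_pos"]-np.r_[p[:2],0];print("stand",d@st,d@sy,d[2],"closing vs x deg",np.degrees(np.arctan2(r[:,1]@sy,r[:,1]@st)))
print(o["contact_force"])
c=snap("wrist","w4")
for y in (-.0804,-.1124):print("handle",proj(c,W([-.0086,y,.0876])))
E
```

```text
[-0.3961  0.4682  0.8265  2.0794 -0.4819  0.795   0.4426]
[[ 0.2791  0.9603 -0.0026]
 [ 0.9603 -0.2791 -0.0002]
 [-0.0009 -0.0025 -1.    ]]
stand -0.009795941915862732 -0.09687969194711657 0.12245465713081415 closing vs x deg -0.041976723688755796
[-0.2185  0.1327  1.0205]
handle [[258.6955 192.9675]]
handle [[258.6028 245.5899]]
```

```bash
python3 - <<'E'
import numpy as np
g=np.load("pics/w4.npz")["img"].mean(2)
for v in (205,225,240):print(v,g[v,200:320:4].astype(int))
for u in(255,260,265):print(u,g[150:290:5,u].astype(int))
E
```

```text
205 [112 118 159 169 166 166 163 162 160 161 163 161 104  36  44  51  39  31
 151  99  97  98 128 160 156 163 169 171 157 184]
225 [115 112 112 111 107 100  97  98  98  98  98  97  86  36  43  45  38  29
  92  95  94  95  96  96  97 100 100 103 108 108]
240 [ 98  97  97  34  25 112 108 101  98  98  97  96  94  24  29  30  28  28
  95  94  94  92  94  65  29  79  97  97  97  98]
255 [147 149  50  45  49  54  86  84 105  57  41  43  41  41  40  41  41  40
  27  27  90  92  93  95  96  96  96  97]
260 [147 148  29  47  47  52  88  87  91 143  59  51  48  47  46  45  44  40
  30  28  89  95  93  91  95  96  98  98]
265 [140 141  63  75  47  52  90  89  86  37  36  37  37  36  36  36  37  33
  26  25  94  95  95  94  95  95  95  96]
```

>>> arm_command(commands=[-0.001,0.0025,0,0,0,0,0.4,-0.001,0.0025,0.02,0,0,0,0.35,-0.001,0.0025,0.035,0,0,0,0.3,-0.001,0.0025,0.045,0,0,0,0.3,-0.001,0.0025,0.051,0,0,0,0.3,-0.001,0.0025,0.051,0,0,0,0.25,-0.001,0.0025,0.051,0,0,0,0.2,-0.001,0.0025,0.051,0,0,0,0.2], force=20)

```text
t: 9.75
eef_pos: [0.4805, -0.1873, 0.0726]
tool_rot: [0.0, 0.8, 0.601, 0.0]
contact_force: [0.4, -0.0, -0.5]
gripper_width: 0.199
grasp_force: 0.0
```

>>> arm_command(commands=[0,0,0,0,0,0,0.18,0,0,0,0,0,0,0.17,0,0,0,0,0,0,0.16,0,0,0,0,0,0,0.16])

```text
t: 10.15
eef_pos: [0.4799, -0.187, 0.0721]
tool_rot: [-0.0, 0.8, 0.601, -0.0]
contact_force: [-0.4, -0.2, 0.8]
gripper_width: 0.158
grasp_force: 0.4
```

```bash
cat > st.py <<'E'
from dial import *
np.set_printoptions(precision=4,suppress=True)
o=get_obs();st=np.array([cc,q,0]);sy=np.array([-q,cc,0]);d=o["eef_pos"]-np.r_[p[:2],0]
f=o["contact_force"];print("stand",np.array([d@st,d@sy,d[2]]),"F",np.array([f@st,f@sy,f[2]]).round(2),"w",o["gripper_width"],o["grasp_force"])
E
python3 m.py s8 .148; python3 st.py
```

```text
10.2 [ 0.48   -0.187   0.0721] [-0.3 -0.4 -0.3]
zc 0.148 deg 189.633442711735 rad 3.3097279472118197 (np.float32(15.33152), array([ 8.,  9., 10., 12., 14., 14., 15., 15.], dtype=float32), array([160., 210., 205., 200., 180., 195., 185., 190.]))
stand [-0.0064 -0.0975  0.0721] F [-0.2  -0.46 -0.32] w 0.15680076213248742 0.37858620897168294
```

>>> arm_command(commands=[0,0.001,0,0,0,0,0.165,0,0.002,0,0,0,0,0.165,0,0.003,0,0,0,0,0.165,0,0.004,0,0,0,0,0.165,0,0.005,0,0,0,0,0.165,0,0.006,0,0,0,0,0.165,0,0.007,0,0,0,0,0.165,0,0.007,0,0,0,0,0.165])

```text
t: 11.0
eef_pos: [0.4872, -0.1892, 0.0721]
tool_rot: [0.0, 0.799, 0.601, 0.0]
contact_force: [-1.4, -0.0, 0.4]
gripper_width: 0.164
grasp_force: 0.7
```

```bash
python3 m.py s9 .148; python3 st.py
```

```text
11.05 [ 0.4872 -0.1891  0.0722] [-1.1 -0.1 -0.4]
zc 0.148 deg 215.50418764095332 rad 3.761257626170307 (np.float32(16.340508), array([ 9., 11., 12., 14., 15., 15., 16., 16.], dtype=float32), array([ 20., 235., 205., 230., 210., 225., 220., 215.]))
stand [ 0.0011 -0.0975  0.0722] F [-1.04 -0.42 -0.36] w 0.16790367011471724 0.5980354852589187
```

>>> arm_command(commands=[0,0.0015,0,0,0,0,0.165,0,0.003,0,0,0,0,0.165,0,0.0045,0,0,0,0,0.165,0,0.006,0,0,0,0,0.165,0,0.0075,0,0,0,0,0.165,0,0.009,0,0,0,0,0.165,0,0.01,0,0,0,0,0.165,0,0.01,0,0,0,0,0.165])

```text
t: 11.85
eef_pos: [0.4968, -0.192, 0.0722]
tool_rot: [0.0, 0.799, 0.601, 0.0]
contact_force: [-0.9, 0.4, 0.5]
gripper_width: 0.166
grasp_force: 0.6
```

```bash
python3 m.py s10 .148; python3 st.py
```

```text
11.9 [ 0.4968 -0.192   0.0722] [-1.5  0.3  0. ]
zc 0.148 deg 254.81281494450087 rad 4.447322597056552 (np.float32(14.3864975), array([ 9., 10., 11., 12., 13., 13., 14., 14.], dtype=float32), array([235., 270., 240., 265., 245., 260., 250., 255.]))
stand [ 0.0111 -0.0975  0.0722] F [-1.5  -0.13  0.03] w 0.1646126851500061 0.5553886773054728
```

The drum rises as the crank goes away from the robot. I'll carry on that way to about 55°.

>>> arm_command(commands=[0,0.001,0,0,0,0,0.165,0,0.002,0.001,0,0,0,0.165,0,0.003,0.002,0,0,0,0.165,0,0.004,0.003,0,0,0,0.165,0,0.005,0.004,0,0,0,0.165,0,0.006,0.006,0,0,0,0.165,0,0.006,0.006,0,0,0,0.165])

```text
t: 12.6
eef_pos: [0.5025, -0.1935, 0.0659]
tool_rot: [0.0, 0.799, 0.601, 0.0]
contact_force: [-1.2, -0.1, -0.6]
gripper_width: 0.165
grasp_force: 0.8
```

```bash
python3 m.py s11 .148; python3 st.py
```

```text
12.65 [ 0.5024 -0.1936  0.066 ] [-2.3  1.   0.2]
zc 0.148 deg 284.15297704388934 rad 4.959405028759733 (np.float32(11.636406), array([ 3.,  4.,  6.,  7., 10., 10., 11., 12.], dtype=float32), array([300., 265., 295., 270., 290., 275., 280., 285.]))
stand [ 0.0169 -0.0975  0.066 ] F [-2.51  0.27  0.22] w 0.16296380334254548 0.8211925001887721
```

>>> arm_command(commands=[0,-0.0005,0,0,0,0,0.25,0,-0.0005,0,0,0,0,0.25,0,-0.0005,-0.01,0,0,0,0.25,0,0,-0.025,0,0,0,0.25,0,0.001,-0.036,0,0,0,0.15,0,0.002,-0.036,0,0,0,0,0,0.002,-0.036,0,0,0,0,0,0.002,-0.036,0,0,0,0])

```text
t: 13.45
eef_pos: [0.504, -0.1938, 0.1019]
tool_rot: [-0.0, 0.799, 0.601, -0.0]
contact_force: [0.1, -0.3, -0.6]
gripper_width: 0.001
grasp_force: 0.0
```

>>> arm_command(commands=[0,0,0.004,0,0,0,0,0,0,0.008,0,0,0,0,0,0,0.011,0,0,0,0,0,0,0.013,0,0,0,0,0,0,0.014,0,0,0,0,0,0,0.014,0,0,0,0])

```text
t: 14.05
eef_pos: [0.5041, -0.1941, 0.0879]
tool_rot: [-0.0, 0.8, 0.601, -0.0]
contact_force: [-1.1, -0.9, 0.3]
gripper_width: 0.001
grasp_force: 0.3
```

```bash
python3 m.py s12 .148; python3 st.py
```

```text
14.1 [ 0.504  -0.1941  0.088 ] [-0.3 -1.   0.1]
zc 0.148 deg 285.0818698450198 rad 4.975617266537532 (np.float32(14.41671), array([ 5.,  8.,  8., 10., 11., 13., 14., 14.], dtype=float32), array([265., 300., 270., 275., 295., 280., 290., 285.]))
stand [ 0.0185 -0.0976  0.088 ] F [-0.04 -1.03  0.1 ] w 0.004176093714870766 0.24473227458656766
```

>>> arm_command(commands=[0,0,0.001,0,0,0,0,0,0,0.002,0,0,0,0,0,0,0.003,0,0,0,0,0,0,0.004,0,0,0,0,0,0,0.005,0,0,0,0,0,0,0.006,0,0,0,0,0,0,0.006,0,0,0,0])

```text
t: 14.8
eef_pos: [0.5039, -0.194, 0.0818]
tool_rot: [-0.0, 0.8, 0.601, -0.0]
contact_force: [0.0, -0.3, 0.5]
gripper_width: 0.0
grasp_force: 0.4
```

```bash
python3 m.py s13 .148; python3 st.py
```

```text
14.85 [ 0.5039 -0.194   0.0819] [-0.1 -0.1  0.8]
zc 0.148 deg 296.20837100714505 rad 5.169811346043593 (np.float32(13.335007), array([ 4.,  5.,  5.,  7.,  9., 10., 13., 13.], dtype=float32), array([225., 285., 315., 310., 305., 290., 300., 295.]))
stand [ 0.0184 -0.0975  0.0819] F [-0.1  -0.1   0.76] w 0.000323519802680728 0.2905671214011818
```

>>> arm_command(commands=[0,0,0.001,0,0,0,0,0,0,0.002,0,0,0,0,0,0,0.003,0,0,0,0,0,0,0.004,0,0,0,0,0,0,0.005,0,0,0,0,0,0,0.006,0,0,0,0,0,0,0.006,0,0,0,0])

```text
t: 15.55
eef_pos: [0.5039, -0.194, 0.0758]
tool_rot: [-0.0, 0.8, 0.601, -0.0]
contact_force: [-0.2, -0.2, 0.4]
gripper_width: 0.002
grasp_force: 0.3
```

```bash
python3 m.py s14 .148; python3 st.py
```

```text
15.6 [ 0.5039 -0.1939  0.0759] [ 0.9 -0.   0.2]
zc 0.148 deg 299.76603226123734 rad 5.231904248598134 (np.float32(12.740959), array([ 4.,  4.,  5.,  7.,  7.,  9., 12., 13.], dtype=float32), array([230., 320., 315., 290., 310., 305., 295., 300.]))
stand [ 0.0184 -0.0974  0.0759] F [0.83 0.19 0.21] w 0.00039709405097781476 0.1707675867874059
```

>>> arm_command(commands=[0,0,0.001,0,0,0,0,0,0,0.002,0,0,0,0,0,0,0.003,0,0,0,0,0,0,0.004,0,0,0,0,0,0,0.004,0,0,0,0])

```text
t: 16.1
eef_pos: [0.504, -0.194, 0.0719]
tool_rot: [-0.0, 0.799, 0.601, -0.0]
contact_force: [-0.8, 0.1, 0.6]
gripper_width: -0.0
grasp_force: 0.3
```

```bash
python3 m.py s15 .148; python3 st.py; python3 - <<'E'
from dial import *
for n in("s11","s12","s13","s14","s15"):
    c=dict(np.load(f"pics/{n}.npz"))
    print(n,[round(float(needle(c,.148+dz,-.016,dy)[0]),1) for dz in(-.002,0,.002) for dy in(-.002,0,.002)])
E
```

```text
16.15 [ 0.5039 -0.194   0.0719] [ 0.6 -0.3 -0.4]
zc 0.148 deg 296.23877407510065 rad 5.170341979682126 (np.float32(11.603615), array([ 4.,  4.,  6.,  6.,  7.,  8., 11., 12.], dtype=float32), array([220., 225., 310., 315., 305., 290., 300., 295.]))
stand [ 0.0185 -0.0975  0.0719] F [ 0.69 -0.06 -0.39] w 0.0019416167020465279 0.2284826619256819
s11 [289.6, 289.8, 293.7, 280.6, 284.2, 284.6, 274.7, 274.9, 274.9]
s12 [290.8, 290.3, 294.1, 285.1, 285.1, 289.0, 279.4, 279.7, 279.8]
s13 [301.8, 305.3, 306.3, 295.5, 296.2, 299.7, 289.1, 289.9, 290.7]
s14 [305.3, 305.9, 225.3, 296.6, 299.8, 300.9, 290.2, 291.0, 294.4]
s15 [312.9, 303.2, 224.7, 295.9, 296.2, 299.7, 289.4, 290.1, 290.7]
```

The reading peaks near 90° (deg by crank angle: 73° → 296, 90° → 300, 102° → 296). The wider fit puts the high spot at 90–105°, so the current position is well inside the tolerance. I'll retreat and check.

>>> arm_command(commands=[0,0,-0.005,0,0,0,0,0,0,-0.02,0,0,0,0,0,0,-0.05,0,0,0,0,0,0,-0.09,0,0,0,0,0,0,-0.13,0,0,0,0,0,0,-0.15,0,0,0,0,0,0,-0.15,0,0,0,0,0,0,-0.15,0,0,0,0])

```text
t: 16.95
eef_pos: [0.5041, -0.1939, 0.2226]
tool_rot: [0.0, 0.799, 0.601, 0.001]
contact_force: [-0.4, -0.4, 0.1]
gripper_width: -0.0
grasp_force: 0.0
```

```bash
for i in 1 2 3 4; do python3 m.py f$i .148|grep deg|cut -c1-40; done; python3 - <<'E'
import numpy as np,cv2
from dial import *
ims=[np.load(f"pics/f{i}.npz")["img"].astype(float) for i in(1,2,3,4)];m=np.mean(ims,0).astype(np.uint8)[90:240,215:345]
w=snap("wrist","w9");
cv2.imwrite("pics/f.png",np.hstack([cv2.resize(m,(364,420),interpolation=cv2.INTER_CUBIC),cv2.resize(w["img"][60:270,90:300,::-1],(420,420))]))
E
```

```text
zc 0.148 deg 299.13915077410803 rad 5.22
zc 0.148 deg 299.5382346340248 rad 5.227
zc 0.148 deg 300.20279146414816 rad 5.23
zc 0.148 deg 296.32084685339015 rad 5.17
```

View pics/f.png

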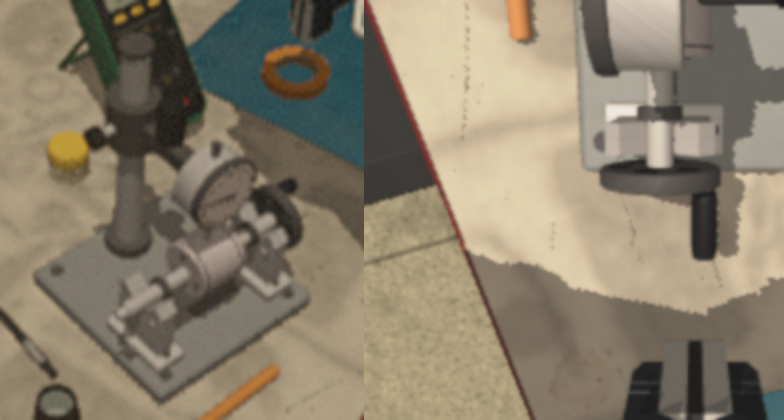

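The arbor lies in both V-blocks with the crank handle pointing away from the robot at (705,225) in the wrist half. The plunger rests on the drum, and the needle reads about 299°, level with the peak. The gripper is clear of everything.

```bash
python3 -c "
from station import hand_in
print(hand_in())"
```

```text
the job is handed in; nothing more can be done
None
```

I handed the job in at about 17 s: needle first set at about π, then the arbor turned to its high spot and left in both V-blocks with the plunger on it (needle about 5.2 rad). By my readings it lies within about 15° of the highest point; the verdict was not shown.

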